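Brace the rivet jar and unscrew its lid

ROBOT

A 7-joint arm with a two-finger parallel gripper is mounted at the origin on the work surface. World frame = base frame: x ahead of the robot, y to its left, z up, the work surface at z = 0. Lengths are in m, angles in rad, forces in N, time in s.
With the tool pointing down it reaches from about 0.4 to 0.85 m from the base axis. Payload 4.5 kg.
Tool frame: the origin (TCP) lies at the very end of the fingers, on their centre line; the grasp point (between the pads) lies 19 mm behind it; z points along the fingers, y is the line along which they close (so a half turn about z gives the same grasp; the last joint's range is limited). The gripper opens to 85 mm and grips with 20 to 120 N. Pads are 22 mm wide; open, the fingers measure 114 mm over their backs; the gripper's body (76 mm by 85 mm) begins 54 mm behind the grasp point. The pads swing forward as they close: fully open they stand 13 mm farther back than shut.
Start: joints at [-1.298, 0.689, -0.195, 1.565, 0.157, 0.902, -0.215], TCP at [0.148, 0.607, 0.231] pointing down, gripper open.
Joint ranges: [-3.01, 3.01], [-0.46, 2.08], [-1.47, 1.51], [0.13, 2.56], [-1, 4.14], [0.04, 2.09], [-2.66, 2.66]. Speed limits (rad/s): [2.57, 2.57, 3.14, 3.14, 3.14, 3.14, 3.14].

INTERFACE

Orientations are given as a 3x3 rotation matrix whose columns are the frame's x, y, z axes.
In Python, from workcell import arm gives the robot as it stands.
- The arm moves only by the tool step_arm, never from a script. Its arguments are lists of equal length, an entry for each row: "xyz": the shift along the tool's x, y, z in units of 30 mm (1.0 is 30 mm), a list of three; "delta_rot": the turn, a rotation vector about the tool's x, y, z in units of 5 degrees (1.0 is 5 degrees), a list of three; "gripper": the closure, from 0 (fully open) to 1 (shut). In form: {"xyz": [[x, y, z], ...], "delta_rot": [[rx, ry, rz], ...], "gripper": [gripper, ...]}. A call has 1 to 20 rows; each row is the pose to reach, as a shift and turn from the pose commanded when the call began, along the tool's axes at that moment; what a row does not reach only later rows make up. A row lasts 1/12 s, in which the tool goes at most 41.7 mm and 7.16 degrees, less where a joint would pass 70% of its speed; a pose out of reach is approached as far as the arm can. A call with a gripper value outside its range is refused whole. The fingers move at their own pace and stop on an object; "force" is the grip in N (left out, the last holds). Time passes only in rows, so rows that repeat a pose let the fingers close. It gives the time, the measured TCP pose, the force, the opening and the grip force at its end, in the units of the state.
- arm.observe(): the state, without advancing time (a new reading comes with each control period).
- arm.read_camera(name): name is "side" or "top"; returns a dict with "pixels" (400x640x3 uint8, red, green, blue), "fov_y" (degrees; the focal length in pixels is half the picture's height over the tangent of half this angle, whatever the lens; pixels are square), "cx", "cy" (the principal point, pixels), "dist" ([k1, k2, p1, p2, k3] as OpenCV has them; the pictures are not rectified), "R" (3x3) and "t" (3): a world point X has camera coordinates R X + t. Camera axes: x right, y down, z forward; pixel columns grow to the right and rows downward; lengths in m; the calibration is good to about 2 mm. A picture is of the moment at which its call begins. There is no depth.
- arm.finish_job(): hands the job in; it is judged then, once.
Trained networks look in the newest picture that a camera, given by its name, has taken for a name from the list of things; names that differ only in an ending like _2 or _b are one class to them, and where a whole thing is asked for, a point or a joint stands for the part that bears it (a point fixed in the world has none). Each returns a list of dicts, best first, with "confidence" (0 to 1); they miss things now and then, are a little off and sometimes report something else, mostly with a low value. They report only what shows in the picture. A call takes as long as a camera call. They do not tell look-alikes from the thing itself.
- arm.find_in(camera, query): "point" ([x, y, z] in m, in the coordinates of the camera as it stood for that picture, good to about 4 mm: the middle of the surface that is visible of it).
- arm.place_of(camera, query): "point" ([x, y, z] in m, in the coordinates of the camera as it stood for that picture, good to about 4 mm: a listed point, or the origin of a listed thing).
The state is a dict: "clock": time; "q": joint angles; "dq": joint speeds; "tau": joint torques, N m; "ee_pos": TCP position; "tcp_rot": TCP orientation; "force": force on the tool from outside, world axes, zero at the start; "wrist_torque": the same for the moment, N m; "width": opening from 0.0 (shut) to 1.0 (fully open); "gripper_force": force on a finger pad.
Only numpy, scipy, OpenCV 4.12 (cv2) and the standard library are available. Lean on these libraries where they do the work, as an engineer would, in place of code of your own. Each camera call takes 0.05 s, during which the arm holds its last target. There are 200 camera calls.

TASK

The lid of the square rivet jar is too tight to turn while the jar stands free: keeping the jar upright, stand it fully down in the square pocket of the wooden block, lid still on, so that it cannot turn. Then unscrew the lid anticlockwise, stop turning when the threads let go, and finish by holding the lid level in the gripper just above the open mouth, a finger's breadth or two clear of it, with the jar still seated in the block; do not put the lid down or let go. Leave the mallet, the mug of pegs, the rolled mat and the closed stamp case as they are.

Things in the scene. Friction and masses are not known exactly. Their poses are not given: they have to be found in the camera images.
- jar_mid (a point): Square white plastic jar, loose, 0.2 to 0.42 kg, upright on the table. Body 66 x 66 mm, 56 mm tall; this point is the body's centre, 28 mm above its underside, z up, x and y square to its sides. A small raised bar on the flat shoulder (its top, 56 mm up) lies on the +x side. A round neck, 45 mm in diameter, rises to the mouth 86.5 mm above the underside.
- lid_mid (a point): Round ribbed aluminium screw lid, 62 mm in diameter, 28 mm tall, 50 g, tight on the jar and coaxial with it. This point is its centre, 14 mm above its lower edge and, at the start, 80 to 81 mm above the jar's underside; z up. A small raised bar on its top lies along +x. 10 mm of neck show between shoulder and lid. Lifting or carrying the jar by the lid does not loosen it.
- lid: The same lid's frame, origin at the centre of its lower edge. Anticlockwise from above unscrews. Its x axis starts 45 to 75 degrees clockwise of the jar's x; it rises 2 mm in 75 degrees, taking up to 0.6 N m. The threads let go 5 degrees before both x axes line up; a springy seal then lifts it 2 to 3 mm. It lifts off freely there and up to 55 degrees beyond, then would catch again.
- pocket_floor (a point): Maple block fixed to the table, 110 x 110 x 32 mm tall, with a square pocket in its top: 70 x 70 mm (2 mm of play on each side of the jar), 24 mm deep, its mouth chamfered by 3 mm. This point is the centre of the pocket's floor, 8 mm above the table, z up, x and y square to the pocket's sides. The jar fits in any of its four quarter turns.
- mallet_head (a point): Bystander: maple mallet lying on the table, head 68 mm across and 100 mm long, handle 200 mm. This point is the centre of the head; the handle runs along +x from it.
- mat_roll: Bystander: silicone mat rolled tight, 60 mm in diameter and 260 mm long, lying along its y axis. Origin at the centre of its underside.
- mug: Bystander: white ceramic mug holding wooden pegs, 82 mm in diameter, 95 mm tall (pegs to 120 mm), handle towards its +y. Origin at the centre of its underside.
- case: Bystander: purple stamp case fixed on the table, 90 (x) x 220 (y) mm and 58 mm tall with its lid shut, a bar handle on top reaching to 95 mm. Origin at the centre of its underside.
- case_lid (a joint): Hinged lid of the stamp case: 0 is shut, grows as it opens (rad).
Mind the look-alikes: they are no part of the job. What is meant by the part that bears jar_mid is not green or pink, and is the larger of those in its own colour.

How it is judged:
By the outcome, as a careful person would: the job done as asked, in the order asked, and still so for the second after the job is handed in, while the arm keeps its last pose, push and grip.
It also fails if it takes over 38 s, if anything falls off the work surface, if the arm or the gripper's body presses on something with over 40 N, if the wrist force passes 120 N, or if a joint passes its speed limit or range.

## Working session

There is one attempt and no reset: what is moved stays moved. The work goes in short steps, Python scripts to look and compute and a tool call to move; the robot and the scene stay as the last step left them, time stands still between calls to the robot, and variables do not carry over. Pictures are saved under pics/ and viewed, at most 10 in all, crops included, and the job is handed in when it is done.

Besides the shell and the picture viewer there is one more tool, called after "Emit:" as name(argument=value, ...) on one line, values as JSON. step_arm: Moves the arm, as the interface text tells. Its arguments: {"type":"object","properties":{"xyz":{"type":"array","items":{"type":"array","items":{"type":"number"}}},"delta_rot":{"type":"array","items":{"type":"array","items":{"type":"number"}}},"gripper":{"type":"array","items":{"type":"number"}},"force":{"type":"number"}},"required":["xyz","delta_rot","gripper"]}

```bash
mkdir -p pics
cat > h.py <<'E'
import numpy as np, cv2
from workcell import arm
def cam(n):
    c=arm.read_camera(n); c['R']=np.array(c['R']); c['t']=np.array(c['t']); h=c['pixels'].shape[0]
    f=h/2/np.tan(np.radians(c['fov_y'])/2); c['K']=np.array([[f,0,c['cx']],[0,f,c['cy']],[0,0,1.]]); c['dist']=np.array(c['dist'],float); return c
def proj(c,X): return cv2.projectPoints(np.array(X,float).reshape(-1,3),cv2.Rodrigues(c['R'])[0],c['t'],c['K'],c['dist'])[0].reshape(-1,2)
def world(c,p): return c['R'].T@(np.array(p)-c['t'])
def onplane(c,uv,z):
    n=cv2.undistortPoints(np.array(uv,float).reshape(-1,1,2),c['K'],c['dist']).reshape(-1,2)
    d=np.c_[n,np.ones(len(n))]@c['R']; o=-c['R'].T@c['t']; return o+d*((z-o[2])/d[:,2])[:,None]
def tri(c1,u1,c2,u2):
    P=[np.c_[c['R'],c['t']] for c in (c1,c2)]
    n=[cv2.undistortPoints(np.array(u,float).reshape(-1,1,2),c['K'],c['dist']).reshape(-1,2).T for c,u in((c1,u1),(c2,u2))]
    X=cv2.triangulatePoints(P[0],P[1],n[0],n[1]); return (X[:3]/X[3]).T
E
python3 - <<'E'
from h import *
np.set_printoptions(precision=3,suppress=True)
for n in('top','side'):
    c=cam(n); cv2.imwrite(f'pics/{n}0.png',c['pixels'][:,:,::-1]); print(n,-c['R'].T@c['t'],c['fov_y'])
    for q in('jar_mid','lid_mid','pocket_floor','mallet_head','mug','mat_roll','case'):
        for d in arm.place_of(n,q):
            w=world(c,d['point']); print(q,round(d['confidence'],2),w,proj(c,w)[0].round())
s=arm.observe(); print(s['clock'],s['ee_pos'],s['tcp_rot'],s['width'])
E
```

```text
top [ 0.503 -0.01   1.166] 54.792165051513585
jar_mid 0.78 [0.409 0.084 0.029] [283. 277.]
jar_mid 0.7 [0.537 0.112 0.023] [274. 233.]
jar_mid 0.59 [0.524 0.223 0.022] [236. 239.]
jar_mid 0.53 [0.641 0.158 0.021] [259. 199.]
lid_mid 0.63 [0.539 0.116 0.083] [271. 232.]
pocket_floor 0.89 [ 0.456 -0.177  0.009] [372. 260.]
mallet_head 0.92 [ 0.555 -0.409  0.037] [452. 225.]
mallet_head 0.17 [0.538 0.114 0.065] [272. 233.]
mug 0.55 [0.663 0.307 0.002] [211. 193.]
mat_roll 0.66 [ 0.415  0.423 -0.003] [171. 276.]
case 0.86 [ 0.748 -0.001  0.002] [312. 164.]
case 0.74 [ 0.453 -0.178  0.009] [372. 261.]
side [0.467 0.912 0.701] 53.55835168408916
jar_mid 0.73 [0.409 0.085 0.03 ] [379. 237.]
jar_mid 0.7 [0.516 0.221 0.018] [334. 274.]
jar_mid 0.56 [0.536 0.113 0.028] [330. 241.]
lid_mid 0.79 [0.536 0.119 0.084] [330. 225.]
mallet_head 0.61 [ 0.553 -0.404  0.035] [338. 149.]
mug 0.63 [ 0.661  0.307 -0.003] [268. 301.]
mat_roll 0.84 [ 0.414  0.425 -0.   ] [377. 356.]
case 0.62 [ 0.739  0.001 -0.002] [265. 220.]
0.8 [0.148 0.607 0.231] [[-0.972  0.236 -0.   ]
 [ 0.236  0.972  0.   ]
 [ 0.     0.    -1.   ]] 0.9973727977831139
```

View pics/top0.png

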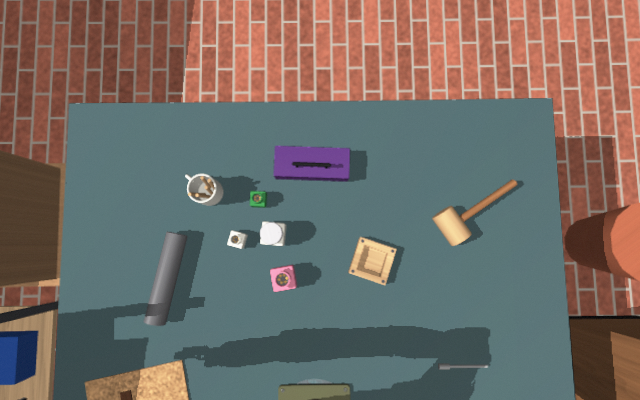

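View pics/side0.png

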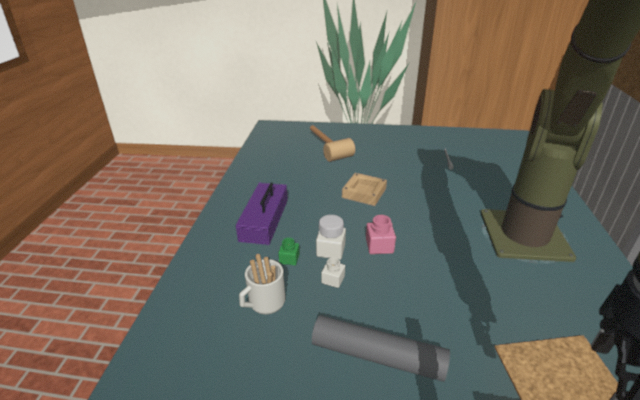

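```bash
python3 -c "
import cv2
a=cv2.imread('pics/top0.png')[170:300,220:420]
cv2.imwrite('pics/crop1.png',cv2.resize(a,None,fx=4,fy=4,interpolation=cv2.INTER_CUBIC))
a=cv2.imread('pics/side0.png')[170:300,280:420]
cv2.imwrite('pics/crop2.png',cv2.resize(a,None,fx=4,fy=4,interpolation=cv2.INTER_CUBIC))"
```

```text
(no output)
```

View pics/crop1.png

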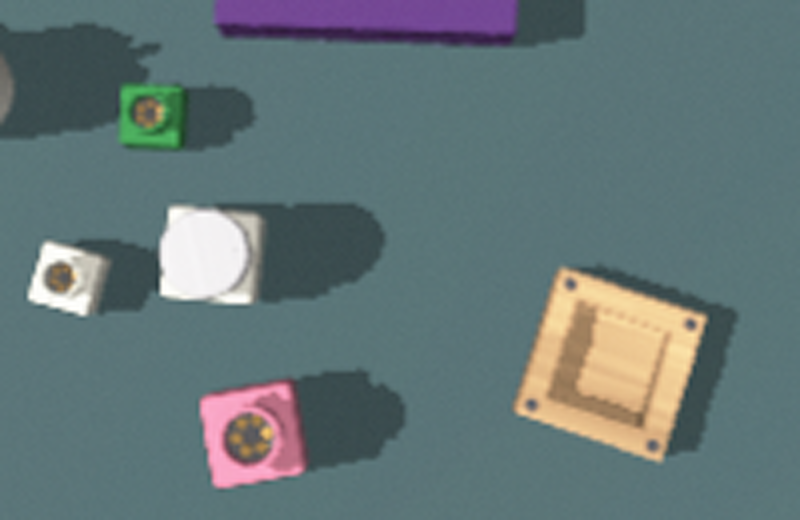

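Candidates in the top view: green jar (258,199), small white jar (236,239), white jar with lid (272,233) and pink jar (283,278). The lidded jar at (272,233) is the larger white one, so it is the target. Its lid is in place and its shoulder runs nearly square to the image. The block at (372,260) is turned about 18°.

Next I'll refine the poses by fitting silhouettes in both views.

```bash
cat > fit.py <<'E'
from h import *
from scipy.optimize import minimize
def ring(x,y,z,r): a=np.linspace(0,2*np.pi,40,endpoint=False); return np.c_[x+r*np.cos(a),y+r*np.sin(a),np.full(40,z)]
def sq(x,y,z,s,th):
    p=np.array([[1,1],[-1,1],[-1,-1],[1,-1]])*s/2; R=np.array([[np.cos(th),-np.sin(th)],[np.sin(th),np.cos(th)]]); p=p@R.T+[x,y]; return np.c_[p,np.full(4,z)]
def jar(p,z0=0):
    x,y,th=p[:3]; return [np.r_[sq(x,y,z0,.066,th),sq(x,y,z0+.056,.066,th)],np.r_[ring(x,y,z0+.056,.0225),ring(x,y,z0+.07,.0225)],np.r_[ring(x,y,z0+.0665,.031),ring(x,y,z0+.0945,.031)]]
def block(p,z0=0): return [np.r_[sq(p[0],p[1],0,.11,p[2]),sq(p[0],p[1],.032,.11,p[2])]]
S=8
def render(c,parts,box):
    x0,y0,x1,y1=box; m=np.zeros(((y1-y0)*S,(x1-x0)*S),np.uint8)
    for P in parts:
        q=(proj(c,P)+.5-[x0,y0])*S
        cv2.fillConvexPoly(m,cv2.convexHull(np.round(q).astype(np.int32)),255)
    return cv2.resize(m,None,fx=1/S,fy=1/S,interpolation=cv2.INTER_AREA)/255.
def fit(cams,masks,model,p0,free_z=False):
    boxes=[]
    for c,m in zip(cams,masks):
        u=proj(c,np.vstack(model(p0))); a=np.floor(u.min(0)-8).astype(int); b=np.ceil(u.max(0)+8).astype(int); boxes.append((*a,*b))
    def cost(v):
        p=np.array(p0,float); p[:2]+=v[:2]/100; p[2]+=v[2]/5; z=v[3]/100 if len(v)>3 else 0
        return sum(np.abs(render(c,model(p,z),b)-m[b[1]:b[3],b[0]:b[2]]).sum() for c,m,b in zip(cams,masks,boxes))
    n=4 if free_z else 3; best=None
    for t in (-1,0,1):
        v0=np.zeros(n); v0[2]=t; sim=np.vstack([v0]+[v0+np.eye(n)[i]*.8 for i in range(n)])
        r=minimize(cost,v0,method='Nelder-Mead',options=dict(initial_simplex=sim,xatol=.005,fatol=.02,maxiter=400))
        if best is None or r.fun<best.fun: best=r
    v=best.x; return p0[0]+v[0]/100,p0[1]+v[1]/100,np.degrees(p0[2]+v[2]/5),(v[3]/100 if n>3 else 0),best.fun
def masks(c):
    h=cv2.cvtColor(c['pixels'],cv2.COLOR_RGB2HSV).astype(int); H,Sa,V=h[...,0],h[...,1],h[...,2]
    return ((Sa<55)&(V>120)).astype(float), ((H>6)&(H<26)&(Sa>55)&(V>50)).astype(float)
E
python3 - <<'E'
from fit import *
C=[cam('top'),cam('side')]; M=[masks(c) for c in C]
for n,cs,i in(('both',C,[0,1]),('top',C[:1],[0]),('side',C[1:],[1])):
    print(n,'jar',np.round(fit(cs,[M[k][0] for k in i],jar,[.537,.114,-.05],n=='both'),4),'block',np.round(fit(cs,[M[k][1] for k in i],block,[.456,-.177,-.28],n=='both'),4))
dots=np.array([[570,285],[691,324],[653,445],[531,404]])/4-.375+[220,170]
w=onplane(C[0],dots,.032); print(w.mean(0),np.degrees(np.arctan2(*(w[0]-w[3])[[1,0]])),np.degrees(np.arctan2(*(w[0]-w[1])[[1,0]])))
m=np.vstack([np.hstack([M[0][0],M[1][0]]),np.hstack([M[0][1],M[1][1]])])
cv2.imwrite('pics/m.png',m[:,200:]*255)
for k,(c,b) in enumerate(zip(C,[(250,210,300,260),(310,205,360,265)])):
    cv2.imwrite(f'pics/j{k}.png',cv2.convertScaleAbs(cv2.resize(c['pixels'][b[1]:b[3],b[0]:b[2],::-1],(400,480),interpolation=cv2.INTER_CUBIC),alpha=2,beta=-240))
cv2.imwrite('pics/j.png',np.hstack([cv2.imread('pics/j0.png'),cv2.imread('pics/j1.png')]))
print(arm.observe()['clock'])
E
```

```text
both jar [ 5.352000e-01  1.168000e-01 -5.442200e+00  1.800000e-03  2.191412e+02] block [ 4.544000e-01 -1.754000e-01 -1.927630e+01  2.500000e-03  1.186941e+02]
top jar [ 0.5371  0.1167 -5.8324  0.     34.3216] block [  0.4551  -0.1757 -19.1598   0.      63.5098]
side jar [ 5.349000e-01  1.148000e-01 -6.627800e+00  0.000000e+00  1.653255e+02] block [  0.4527  -0.1738 -19.6353   0.      33.    ]
[ 0.4543524  -0.17515055  0.032     ] -19.516997755534888 71.46856166623103
0.9[ WARN:0@1.440] global loadsave.cpp:1063 imwrite_ Unsupported depth image for selected encoder is fallbacked to CV_8U.
```

View pics/j.png

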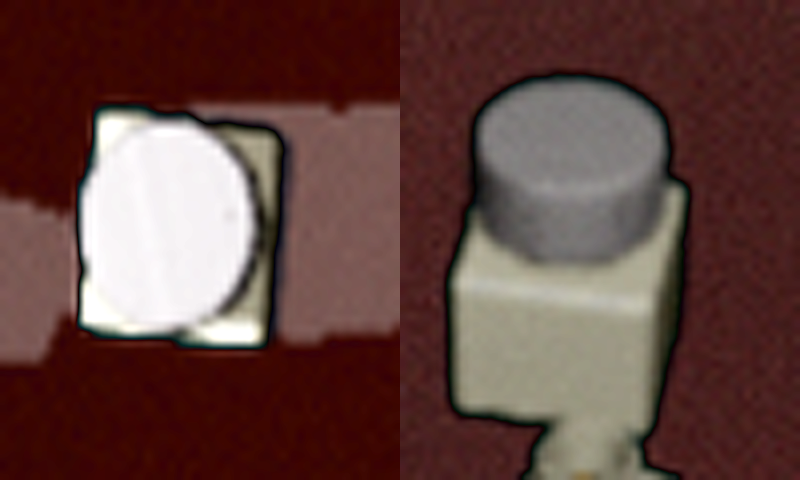

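The close crop confirms the choice: a white square body with a grey round lid about 62 mm across, at about (0.536, 0.116). The pale feature at the lower right is the small lidless white jar. I'll move above it first.

```bash
cat >> h.py <<'E'
def go(target,yaw=None):
    s=arm.observe(); R=np.array(s['tcp_rot']); d=R.T@(np.array(target)-np.array(s['ee_pos']))/.03
    print('xyz',d.round(3),'n',np.linalg.norm(d)/1.39,'toolyaw',np.degrees(np.arctan2(R[1,0],R[0,0])).round(2),'q',np.round(s['q'],3),'t',s['clock'],'F',np.round(s['force'],1),'ee',np.round(s['ee_pos'],4),'tilt',np.round(R[:,2],4))
E
python3 -c "
from h import *
go([.536,.116,.18])"
```

```text
xyz [-16.446 -12.852   1.709] n 15.06603663287665 toolyaw 166.32 q [-1.298  0.689 -0.195  1.565  0.157  0.902 -0.215] t 0.9 F [ 0.2 -0.1 -0.3] ee [0.1478 0.6073 0.2313] tilt [ 0.e+00  2.e-04 -1.e+00]
```

Emit:
step_arm(xyz=[[-16.45, -12.85, 1.7], [-16.45, -12.85, 1.7], [-16.45, -12.85, 1.7], [-16.45, -12.85, 1.7], [-16.45, -12.85, 1.7], [-16.45, -12.85, 1.7], [-16.45, -12.85, 1.7], [-16.45, -12.85, 1.7], [-16.45, -12.85, 1.7], [-16.45, -12.85, 1.7], [-16.45, -12.85, 1.7], [-16.45, -12.85, 1.7], [-16.45, -12.85, 1.7], [-16.45, -12.85, 1.7], [-16.45, -12.85, 1.7], [-16.45, -12.85, 1.7], [-16.45, -12.85, 1.7], [-16.45, -12.85, 1.7], [-16.45, -12.85, 1.7], [-16.45, -12.85, 1.7]], delta_rot=[[0, 0, 0], [0, 0, 0], [0, 0, 0], [0, 0, 0], [0, 0, 0], [0, 0, 0], [0, 0, 0], [0, 0, 0], [0, 0, 0], [0, 0, 0], [0, 0, 0], [0, 0, 0], [0, 0, 0], [0, 0, 0], [0, 0, 0], [0, 0, 0], [0, 0, 0], [0, 0, 0], [0, 0, 0], [0, 0, 0]], gripper=[0, 0, 0, 0, 0, 0, 0, 0, 0, 0, 0, 0, 0, 0, 0, 0, 0, 0, 0, 0])

```text
clock: 2.57
ee_pos: [0.5352, 0.1182, 0.1806]
tcp_rot: [[-0.972, 0.233, -0.0], [0.233, 0.972, 0.001], [0.001, 0.001, -1.0]]
force: [0.2, 0.1, -0.3]
width: 1.001
gripper_force: 0.0
```

```bash
python3 -c "
from h import *
go([.536,.116,.18])"
```

```text
xyz [-0.043 -0.066  0.019] n 0.058553808622425485 toolyaw 166.53 q [-0.132  0.666 -0.28   1.849  0.278  0.665  0.761] t 2.5667 F [ 0.2  0.1 -0.3] ee [0.5352 0.1182 0.1806] tilt [-3.0e-04  1.2e-03 -1.0e+00]
```

Emit:
step_arm(xyz=[[0, 0, 0], [0, 0, 0], [0, 0, 0], [0, 0, 0], [0, 0, 0], [0, 0, 0], [0, 0, 0], [0, 0, 0.8], [0, 0, 1.6], [0, 0, 2.2], [0, 0, 2.7], [0, 0, 2.7], [0, 0, 2.7]], delta_rot=[[0, 0, 1.4], [0, 0, 2.8], [0, 0, 4.2], [0, 0, 5.6], [0, 0, 7.0], [0, 0, 8.4], [0, 0, 9], [0, 0, 9], [0, 0, 9], [0, 0, 9], [0, 0, 9], [0, 0, 9], [0, 0, 9]], gripper=[0, 0, 0, 0, 0, 0, 0, 0, 0, 0, 0, 0, 0])

```text
clock: 3.65
ee_pos: [0.5352, 0.1173, 0.0991]
tcp_rot: [[-0.522, 0.853, -0.002], [0.853, 0.522, 0.0], [0.001, -0.001, -1.0]]
force: [0.3, 0.5, 1.1]
width: 0.998
gripper_force: 0.0
```

Run:
```python
from h import *
go([.536,.116,.062])
c=cam('side'); d=cam('top')
u=proj(c,[.536,.116,.08])[0].astype(int); v=proj(d,[.536,.116,.08])[0].astype(int)
f=lambda c,u:cv2.resize(c['pixels'][u[1]-40:u[1]+40,u[0]-32:u[0]+32,::-1],(400,500),interpolation=cv2.INTER_CUBIC)
cv2.imwrite('pics/pre.png',np.hstack([f(d,v),f(c,u)])); print(u,v)
```

```text
xyz [-5.100e-02  1.000e-03  1.237e+00] n 0.8904104550667677 toolyaw 121.45 q [-0.276  0.787 -0.04   1.912  0.064  0.446  0.187] t 3.65 F [0.3 0.5 1.1] ee [0.5352 0.1173 0.0991] tilt [-1.5e-03  2.0e-04 -1.0e+00]
[330 225] [270 233]
```

View pics/pre.png

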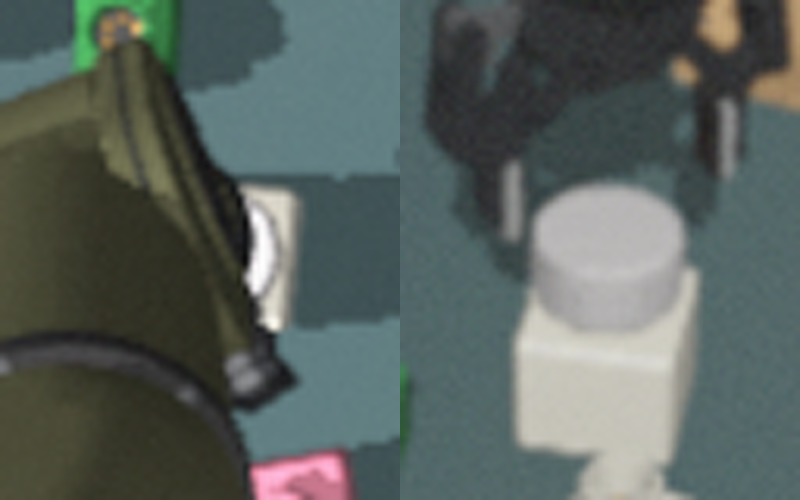

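The side view shows the fingertips on either side of the lid at (510,240) and (728,180) in the crop, centred on it within a few mm. Descending and gripping.

Emit:
step_arm(xyz=[[-0.05, 0, 0.6], [-0.05, 0, 1.1], [-0.05, 0, 1.2], [-0.05, 0, 1.2], [-0.05, 0, 1.2], [-0.05, 0, 1.2], [-0.05, 0, 1.2], [-0.05, 0, 1.2], [-0.05, 0, 1.2], [-0.05, 0, 1.2], [-0.05, 0, 1.2], [-0.05, 0, 1.2]], delta_rot=[[0, 0, 0], [0, 0, 0], [0, 0, 0], [0, 0, 0], [0, 0, 0], [0, 0, 0], [0, 0, 0], [0, 0, 0], [0, 0, 0], [0, 0, 0], [0, 0, 0], [0, 0, 0]], gripper=[0, 0, 0, 0.5, 0.5, 0.5, 0.5, 0.5, 0.5, 0.5, 0.5, 0.5], force=80)

```text
clock: 4.75
ee_pos: [0.5373, 0.115, 0.0647]
tcp_rot: [[-0.52, 0.854, 0.001], [0.854, 0.52, 0.001], [-0.0, 0.001, -1.0]]
force: [-2.6, 0.0, 6.7]
width: 0.705
gripper_force: 85.2
```

```bash
python3 -c "
from h import *
go([.536,.116,.062]); print(arm.observe()['width'],arm.observe()['gripper_force'])"
```

```text
xyz [ 0.05  -0.019  0.089] n 0.07466590169272071 toolyaw 121.33 q [-0.274  0.847 -0.034  1.923  0.07   0.371  0.184] t 4.75 F [-2.6  0.   6.7] ee [0.5373 0.115  0.0647] tilt [ 1.3e-03  6.0e-04 -1.0e+00]
0.7046770403028553 85.24211414158344
```

Emit:
step_arm(xyz=[[0, 0, -0.3], [0, 0, -0.8], [0, 0, -1.6], [0, 0, -2.4], [0, 0, -2.8], [0, 0, -2.8], [0, 0, -2.8], [0, 0, -2.8]], delta_rot=[[0, 0, 0], [0, 0, 0], [0, 0, 0], [0, 0, 0], [0, 0, 0], [0, 0, 0.9], [0, 0, 1.8], [0, 0, 2.7]], gripper=[0.5, 0.5, 0.5, 0.5, 0.5, 0.5, 0.5, 0.5])

```text
clock: 5.42
ee_pos: [0.537, 0.1147, 0.1483]
tcp_rot: [[-0.302, 0.953, 0.001], [0.953, 0.302, 0.001], [0.0, 0.001, -1.0]]
force: [0.0, -0.1, -2.6]
width: 0.706
gripper_force: 87.5
```

```bash
python3 -c "
from h import *
go([.455,-.1755,.148]); print(arm.observe()['width'],arm.observe()['gripper_force'])"
```

```text
xyz [-8.395e+00 -5.529e+00  2.000e-03] n 7.231837162250844 toolyaw 107.59 q [-0.306  0.707  0.019  1.883 -0.025  0.55   0.037] t 5.4167 F [ 0.  -0.1 -2.6] ee [0.537  0.1147 0.1483] tilt [ 1.e-03  6.e-04 -1.e+00]
0.7064804714422783 87.47967034578323
```

Emit:
step_arm(xyz=[[-0.6, -0.4, 0], [-1.5, -1.0, 0], [-2.6, -1.7, 0], [-3.6, -2.4, 0], [-4.7, -3.1, 0], [-5.7, -3.8, 0], [-6.7, -4.45, 0], [-7.5, -4.95, 0], [-8.1, -5.35, 0], [-8.4, -5.53, 0], [-8.4, -5.53, 0], [-8.4, -5.53, 0], [-8.4, -5.53, 0]], delta_rot=[[0, 0, 2.7], [0, 0, 0], [0, 0, 0], [0, 0, 0], [0, 0, 0], [0, 0, 0], [0, 0, 0], [0, 0, 0], [0, 0, 0], [0, 0, 0], [0, 0, 0], [0, 0, 0], [0, 0, 0]], gripper=[0.5, 0.5, 0.5, 0.5, 0.5, 0.5, 0.5, 0.5, 0.5, 0.5, 0.5, 0.5, 0.5])

```text
clock: 6.5
ee_pos: [0.457, -0.1739, 0.1474]
tcp_rot: [[-0.309, 0.951, 0.001], [0.951, 0.309, 0.001], [0.001, 0.001, -1.0]]
force: [0.1, 0.4, -3.6]
width: 0.709
gripper_force: 87.4
```

Run:
```python
from fit import *
go([.455,-.1755,.148])
c=cam('side'); d=cam('top'); e=np.array(arm.observe()['ee_pos'])
u=proj(c,e-[0,0,.04])[0].astype(int); v=proj(d,e-[0,0,.04])[0].astype(int)
f=lambda c,u:cv2.resize(c['pixels'][u[1]-40:u[1]+40,u[0]-32:u[0]+32,::-1],(400,500),interpolation=cv2.INTER_CUBIC)
cv2.imwrite('pics/hold.png',np.hstack([f(d,v),f(c,u)])); print(u,v)
import pickle; pickle.dump((c,d),open('cams.pkl','wb'))
```

```text
xyz [-0.031 -0.08  -0.019] n 0.06358426020090786 toolyaw 107.98 q [ 0.314  0.653 -0.069  2.055  0.095  0.436  0.486] t 6.5 F [ 0.1  0.4 -3.6] ee [ 0.457  -0.1739  0.1474] tilt [ 9.0e-04  1.5e-03 -1.0e+00]
[364 163] [375 260]
```

View pics/hold.png

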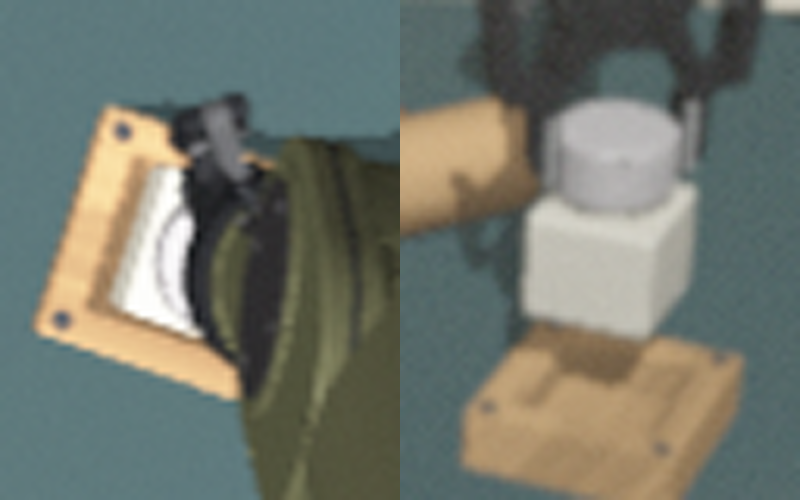

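In both crops the jar hangs upright over the block and is nearly square to it. I'll fit the jar body and the block in the same side view so the calibration bias cancels.

Run:
```python
from fit import *
import pickle
c,d=pickle.load(open('cams.pkl','rb'))
p=c['pixels'].astype(int)
u=proj(c,[.457,-.174,.0825+.03])[0].astype(int); print(p[u[1],u[0]], p[u[1]-13,u[0]], p[u[1]-30:u[1]+20:3,u[0]].tolist())
z0=.0827
h=cv2.cvtColor(c['pixels'],cv2.COLOR_RGB2HSV).astype(int)
body=lambda q,z=0:[np.r_[sq(q[0],q[1],z0+z,.066,q[2]),sq(q[0],q[1],z0+z+.056,.066,q[2])]]
full=lambda q,z=0:jar(q,z0+z)
w=((h[...,1]<50)&(h[...,2]>100)).astype(float)
b=masks(c)[1]
# full silhouette (lid+body) in the side view
for nm,m,mo in(('full',w,full),):
    for y in(-.34,-.25): print(nm,np.round(fit([c],[m],mo,[.456,-.175,y]),4),np.round(fit([c],[m],mo,[.456,-.175,y],True),4))
U=proj(c,[.456,-.175,.11])[0].astype(int); cr=np.hstack([w[U[1]-40:U[1]+60,U[0]-40:U[0]+40],b[U[1]-40:U[1]+60,U[0]-40:U[0]+40],render(c,full([.456,-.175,-.34]),(U[0]-40,U[1]-40,U[0]+40,U[1]+60))])
cv2.imwrite('pics/mm.png',cv2.resize((cr*255).astype(np.uint8),None,fx=3,fy=3,interpolation=0))
```

```text
[200 197 187] [191 190 190] [[64, 69, 69], [79, 99, 98], [83, 102, 101], [182, 180, 179], [186, 184, 183], [188, 186, 186], [178, 176, 176], [176, 175, 174], [174, 171, 172], [202, 200, 189], [200, 197, 187], [194, 191, 181], [192, 190, 179], [193, 191, 179], [191, 189, 178], [142, 127, 107], [120, 98, 72]]
full [ 4.535000e-01 -1.752000e-01 -2.573140e+01  0.000000e+00  2.782902e+02] [ 4.529000e-01 -1.465000e-01 -2.323680e+01  1.450000e-02  2.657882e+02]
full [ 4.53400e-01 -1.75300e-01  6.37549e+01  0.00000e+00  2.75851e+02] [ 4.533000e-01 -1.648000e-01 -2.634750e+01  5.700000e-03  2.686745e+02]
```

View pics/mm.png

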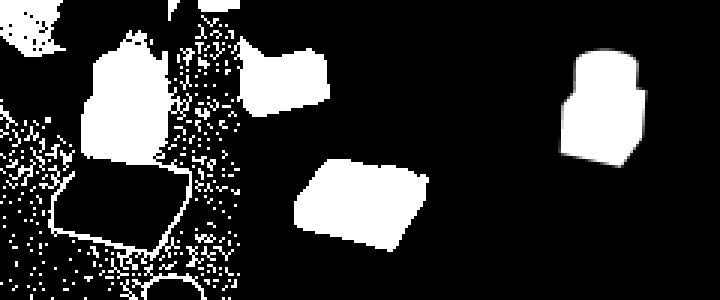

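Run:
```python
from fit import *
import fit as F, pickle
c,d=pickle.load(open('cams.pkl','rb'))
z0=.0827; g=cv2.GaussianBlur(c['pixels'],(3,3),0).astype(int); s=g[...,0]-g[...,2]
h=cv2.cvtColor(c['pixels'],cv2.COLOR_RGB2HSV).astype(int)
w=((h[...,1]<50)&(h[...,2]>140)).astype(float)
body=((s>5)&(s<28)&(h[...,2]>140)).astype(float)
blk=masks(c)[1]
r0=F.render
def rb(c,P,b): # body not hidden by lid
    return np.clip(r0(c,P[:1],b)-r0(c,P[2:],b),0,1)
full=lambda q,z=0:jar(q,z0+z)
for y in(-.34,-.2):
    print('full',np.round(fit([c],[w],full,[.456,-.175,y]),4))
    F.render=rb; print('body',np.round(fit([c],[body],full,[.456,-.175,y]),4)); F.render=r0
print('block',np.round(fit([c],[blk],block,[.4546,-.1753,-.335]),4))
```

```text
full [  0.4544  -0.1738 -16.5545   0.      53.9216]
body [  0.4552  -0.1763 -14.6775   0.      33.3529]
full [  0.4544  -0.174  -16.542    0.      53.9647]
body [  0.4552  -0.176  -14.7779   0.      32.8078]
block [  0.453   -0.1724 -18.6205   0.      47.502 ]
```

Run:
```python
from fit import *
import pickle
c,d=pickle.load(open('cams.pkl','rb'))
im=cv2.resize(c['pixels'][163-40:163+40,364-32:364+32,::-1],None,fx=9,fy=7.4,interpolation=cv2.INTER_CUBIC)
# overlay of candidate models at fractional scale
def ov(img,q,col):
    q=((proj(c,q)+.5-[332,123])*[9,7.4]).astype(int); cv2.polylines(img,[q],True,col,1)
B=im.copy()
for p,col in(((.455,-.1752,np.radians(-16)),(0,0,255)),((.455,-.1752,np.radians(-19.2)),(255,0,0))):
    for z in(.0827,.1387): ov(B,sq(p[0],p[1],z,.066,p[2]),col)
for z in(0,.032): ov(B,sq(.453,-.173,z,.11,np.radians(-19.2)),(0,255,0))
cv2.imwrite('pics/ov.png',B)
```

```text
(no output)
```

View pics/ov.png

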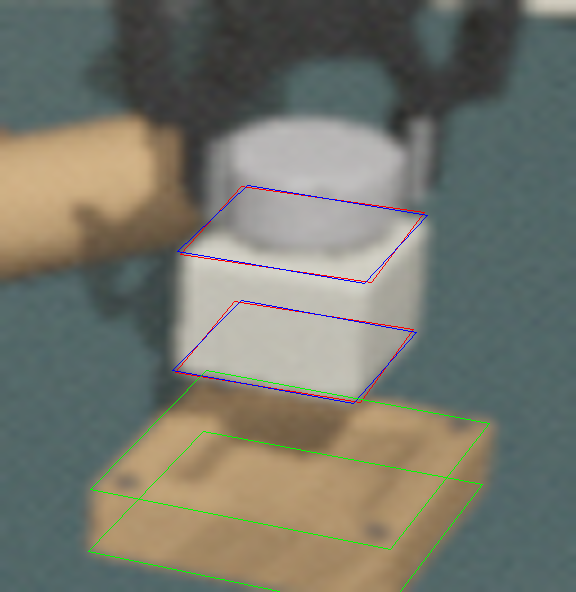

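Run:
```python
from fit import *
import pickle
np.set_printoptions(precision=4,suppress=True)
c,d=pickle.load(open('cams.pkl','rb'))
v=np.array([375,260]); B=d['pixels'][...,2].astype(float); Rr=d['pixels'][...,0].astype(float)
e=[];o=[]
for r in range(v[1]-40+30,v[1]-40+46):
    row=B[r]; x0=v[0]-32; seg=row[x0+10:x0+30]
    k=np.argmax(seg>170)
    if k>0: e.append((x0+10+k-1+(170-seg[k-1])/(seg[k]-seg[k-1]),r))
for r in range(v[1]-40+22,v[1]-40+50):
    seg=Rr[r,v[0]-32:v[0]]; k=np.argmax(seg>155); 
    if k>0:o.append((v[0]-32+k-1+(155-seg[k-1])/(seg[k]-seg[k-1]),r))
def line(pts,z,nm):
    w=onplane(d,pts,z)[:,:2]; vx,vy,a,b=cv2.fitLine(w.astype(np.float32),cv2.DIST_HUBER,0,1e-4,1e-4).ravel()
    if vx<0: vx,vy=-vx,-vy
    n=np.array([-vy,vx]); cb=np.array([.4546,-.1753]); print(nm,'yaw',np.degrees(np.arctan2(vy,vx)).round(2),'dist from block centre',(n@([a,b]-cb)).round(4),'resid',np.abs((w-[a,b])@n).max().round(4),len(pts)); return n
line(e,.0827,'jar +y face(bottom)'); line(o,.032,'block +y (top)'); line(o,.0,'block +y (bottom)')
print(np.array(e)[:4])
```

```text
jar +y face(bottom) yaw -19.2 dist from block centre 0.0329 resid 0.0007 16
block +y (top) yaw -18.98 dist from block centre 0.0578 resid 0.0005 28
block +y (bottom) yaw -18.98 dist from block centre 0.0546 resid 0.0005 28
[[366.28   250.    ]
 [365.9545 251.    ]
 [365.7353 252.    ]
 [365.3214 253.    ]]
```

In the top view the jar's +y face and the block's +y edge have the same yaw (-19.2° and -19.0°) and are centred along y. The side view puts the jar about 2.5 mm too far along +x. I'll correct that and lower it.

Emit:
step_arm(xyz=[[0.05, -0.07, 0], [0.05, -0.07, 0.5], [0.05, -0.07, 1.0], [0.05, -0.07, 1.4], [0.05, -0.07, 1.6], [0.05, -0.07, 1.7], [0.05, -0.07, 1.8], [0.05, -0.07, 1.9]], delta_rot=[[0, 0, 0], [0, 0, 0], [0, 0, 0], [0, 0, 0], [0, 0, 0], [0, 0, 0], [0, 0, 0], [0, 0, 0]], gripper=[0.5, 0.5, 0.5, 0.5, 0.5, 0.5, 0.5, 0.5])

```text
clock: 7.27
ee_pos: [0.4541, -0.175, 0.0905]
tcp_rot: [[-0.306, 0.952, 0.001], [0.952, 0.306, -0.0], [-0.0, 0.001, -1.0]]
force: [0.7, 0.4, -3.5]
width: 0.706
gripper_force: 87.4
```

```bash
python3 -c "
from h import *
go([.455,-.1755,.0727]); print(arm.observe()['wrist_torque'])"
```

```text
xyz [-0.023  0.024  0.592] n 0.4265963428226944 toolyaw 107.84 q [ 0.301  0.759 -0.046  2.098  0.111  0.286  0.473] t 7.2667 F [ 0.7  0.4 -3.5] ee [ 0.4541 -0.175   0.0905] tilt [ 9.e-04 -1.e-04 -1.e+00]
[-0.01352064 -0.01976382  0.01441388]
```

Emit:
step_arm(xyz=[[0, 0, 0.15], [0, 0, 0.3], [0, 0, 0.42], [0, 0, 0.52], [0, 0, 0.58], [0, 0, 0.62], [0, 0, 0.62]], delta_rot=[[0, 0, 0], [0, 0, 0], [0, 0, 0], [0, 0, 0], [0, 0, 0], [0, 0, 0], [0, 0, 0]], gripper=[0.5, 0.5, 0.5, 0.5, 0.5, 0.5, 0.5])

```text
clock: 7.85
ee_pos: [0.4537, -0.1751, 0.0724]
tcp_rot: [[-0.306, 0.952, 0.0], [0.952, 0.306, -0.0], [-0.0, 0.0, -1.0]]
force: [-2.1, 0.9, 11.7]
width: 0.707
gripper_force: 89.0
```

```bash
python3 -c "
from h import *
go([.455,-.1755,.0727]); print(arm.observe()['wrist_torque'])"
```

```text
xyz [-0.026  0.039 -0.011] n 0.03421659196147883 toolyaw 107.82 q [ 0.297  0.795 -0.038  2.106  0.115  0.242  0.47 ] t 7.85 F [-2.1  0.9 11.7] ee [ 0.4537 -0.1751  0.0724] tilt [ 4.e-04 -1.e-04 -1.e+00]
[ 0.16357222  0.36424507 -0.0095752 ]
```

Seated: TCP z went from 0.0647 on the table to 0.0724, and it presses at 12 N. Now unscrewing.

Emit:
step_arm(xyz=[[0, 0, -0.01], [0, 0, -0.01], [0, 0, -0.02], [0, 0, -0.02], [0, 0, -0.03], [0, 0, -0.03], [0, 0, -0.03]], delta_rot=[[0, 0, -1], [0, 0, -2], [0, 0, -3], [0, 0, -4], [0, 0, -5], [0, 0, -6], [0, 0, -6]], gripper=[0.5, 0.5, 0.5, 0.5, 0.5, 0.5, 0.5], force=100)

```text
clock: 8.43
ee_pos: [0.4547, -0.175, 0.0735]
tcp_rot: [[-0.744, 0.668, 0.003], [0.668, 0.744, 0.0], [-0.002, 0.002, -1.0]]
force: [-0.2, 1.3, 7.1]
width: 0.705
gripper_force: 106.8
```

```bash
python3 -c "
from h import *
go([.455,-.1755,.0727]); print(arm.observe()['wrist_torque'])"
```

```text
xyz [-0.02  -0.006  0.027] n 0.024828218914223685 toolyaw 138.06 q [ 0.352  0.793 -0.128  2.102  0.355  0.263  0.757] t 8.4333 F [-0.2  1.3  7.1] ee [ 0.4547 -0.175   0.0735] tilt [ 0.0026  0.     -1.    ]
[0.24147846 0.14046549 0.10811653]
```

Emit:
step_arm(xyz=[[0, 0, -0.01], [0, 0, -0.01], [0, 0, -0.02]], delta_rot=[[0, 0, -1], [0, 0, -2], [0, 0, -2.4]], gripper=[0.5, 0.5, 0.5])

```text
clock: 8.68
ee_pos: [0.4545, -0.175, 0.074]
tcp_rot: [[-0.866, 0.499, 0.002], [0.499, 0.866, -0.0], [-0.002, 0.001, -1.0]]
force: [-0.1, 0.6, 2.0]
width: 0.704
gripper_force: 106.8
```

Run:
```python
from h import *
go([.455,-.1755,.0727]); print(arm.observe()['wrist_torque'])
c=cam('side'); u=proj(c,[.455,-.175,.07])[0].astype(int)
cv2.imwrite('pics/tw.png',cv2.convertScaleAbs(cv2.resize(c['pixels'][u[1]-35:u[1]+25,u[0]-40:u[0]+40,::-1],(800,600),interpolation=cv2.INTER_CUBIC),alpha=1.5,beta=-90))
```

```text
xyz [-0.022 -0.007  0.042] n 0.034687668360375956 toolyaw 150.04 q [ 0.377  0.794 -0.168  2.101  0.447  0.278  0.874] t 8.6833 F [-0.1  0.6  2. ] ee [ 0.4545 -0.175   0.074 ] tilt [ 0.0023 -0.     -1.    ]
[ 0.26168077  0.04417305 -0.15049049]
```

View pics/tw.png

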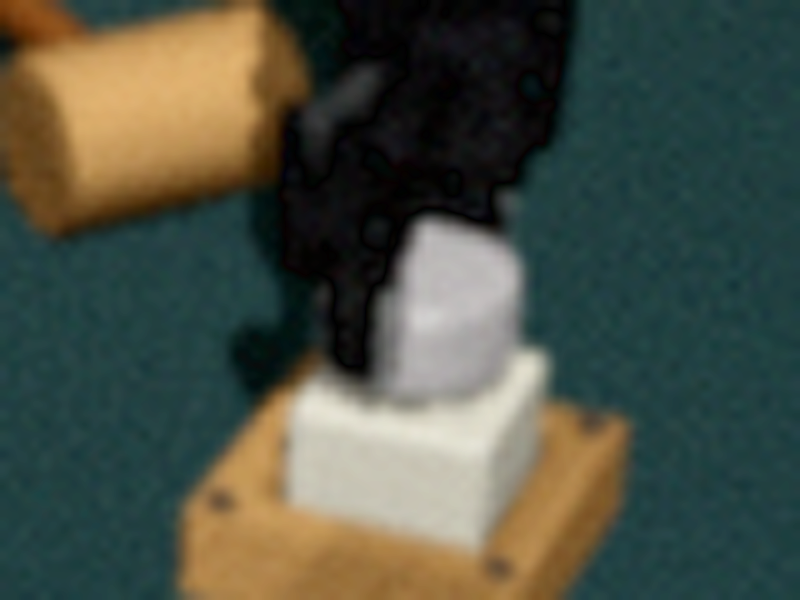

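The jar sits down in the pocket and the lid has turned 42°. The mallet is well behind the gripper. I'll continue in small steps and watch for the release.

Emit:
step_arm(xyz=[[0, 0, 0], [0, 0, -0.01]], delta_rot=[[0, 0, -1], [0, 0, -2]], gripper=[0.5, 0.5])

```text
clock: 8.9
ee_pos: [0.4547, -0.1749, 0.0742]
tcp_rot: [[-0.94, 0.342, 0.002], [0.342, 0.94, -0.0], [-0.002, 0.001, -1.0]]
force: [-0.7, 1.5, 4.3]
width: 0.701
gripper_force: 107.0
```

```bash
python3 -c "
from h import *
go([.455,-.1755,.0727]); print(arm.observe()['wrist_torque'])"
```

```text
xyz [-0.016 -0.014  0.049] n 0.03860193128097291 toolyaw 159.98 q [ 0.398  0.795 -0.203  2.1    0.522  0.292  0.973] t 8.9 F [-0.7  1.5  4.3] ee [ 0.4547 -0.1749  0.0742] tilt [ 2.4e-03 -1.0e-04 -1.0e+00]
[ 0.36697539 -0.00995865 -0.11434167]
```

Emit:
step_arm(xyz=[[0, 0, -0.01], [0, 0, -0.01]], delta_rot=[[0, 0, -1], [0, 0, -2]], gripper=[0.5, 0.5])

```text
clock: 9.07
ee_pos: [0.4545, -0.175, 0.0744]
tcp_rot: [[-0.985, 0.174, 0.002], [0.174, 0.985, 0.0], [-0.002, 0.0, -1.0]]
force: [-0.6, 0.9, 6.8]
width: 0.703
gripper_force: 107.1
```

```bash
python3 -c "
from h import *
go([.455,-.1755,.0727]); print(arm.observe()['wrist_torque'])"
```

```text
xyz [-0.02  -0.015  0.056] n 0.043949773724336394 toolyaw 169.99 q [ 0.421  0.797 -0.241  2.098  0.594  0.309  1.076] t 9.0667 F [-0.6  0.9  6.8] ee [ 0.4545 -0.175   0.0744] tilt [ 0.0019  0.     -1.    ]
[ 0.27064237  0.06273384 -0.14890285]
```

Emit:
step_arm(xyz=[[0, 0, -0.01], [0, 0, -0.01]], delta_rot=[[0, 0, -1], [0, 0, -1.6]], gripper=[0.5, 0.5])

```text
clock: 9.23
ee_pos: [0.4544, -0.1749, 0.0747]
tcp_rot: [[-0.999, 0.035, 0.002], [0.035, 0.999, 0.0], [-0.002, 0.0, -1.0]]
force: [0.1, 2.1, 5.8]
width: 0.701
gripper_force: 107.1
```

```bash
python3 -c "
from h import *
go([.455,-.1755,.0727]); print(arm.observe()['wrist_torque'])"
```

```text
xyz [-0.022 -0.02   0.066] n 0.05186287659537396 toolyaw 177.98 q [ 0.442  0.799 -0.274  2.098  0.649  0.325  1.161] t 9.2333 F [0.1 2.1 5.8] ee [ 0.4544 -0.1749  0.0747] tilt [ 1.8e-03  3.0e-04 -1.0e+00]
[ 0.34100923  0.01711738 -0.10389964]
```

Emit:
step_arm(xyz=[[0, 0, -0.01], [0, 0, -0.01]], delta_rot=[[0, 0, -1], [0, 0, -1.4]], gripper=[0.5, 0.5])

```text
clock: 9.4
ee_pos: [0.4543, -0.175, 0.075]
tcp_rot: [[-0.996, -0.087, 0.002], [-0.087, 0.996, 0.0], [-0.002, -0.0, -1.0]]
force: [0.0, 0.5, 5.2]
width: 0.702
gripper_force: 107.1
```

```bash
python3 -c "
from h import *
go([.455,-.1755,.0727]); print(arm.observe()['wrist_torque'])"
```

```text
xyz [-0.022 -0.019  0.077] n 0.05941462465901183 toolyaw -175.03 q [ 0.46   0.801 -0.304  2.096  0.695  0.341  1.237] t 9.4 F [0.  0.5 5.2] ee [ 0.4543 -0.175   0.075 ] tilt [ 1.7e-03  1.0e-04 -1.0e+00]
[ 0.26990045  0.13201313 -0.12153705]
```

77° turned. A gentle 3 mm lift will show whether the threads have let go: the lid alone weighs 0.5 N, against about 3.5 N with the jar.

Emit:
step_arm(xyz=[[0, 0, -0.03], [0, 0, -0.06], [0, 0, -0.1], [0, 0, -0.1], [0, 0, -0.1]], delta_rot=[[0, 0, 0], [0, 0, 0], [0, 0, 0], [0, 0, 0], [0, 0, 0]], gripper=[0.5, 0.5, 0.5, 0.5, 0.5])

```text
clock: 9.82
ee_pos: [0.4533, -0.1755, 0.0772]
tcp_rot: [[-0.997, -0.083, -0.001], [-0.083, 0.997, -0.0], [0.001, -0.0, -1.0]]
force: [0.9, 0.3, -0.6]
width: 0.703
gripper_force: 107.4
```

```bash
python3 -c "
from h import *
go([.455,-.1755,.0727]); print(arm.observe()['wrist_torque'])"
```

```text
xyz [-0.055 -0.006  0.151] n 0.11538071056164464 toolyaw -175.23 q [ 0.464  0.797 -0.309  2.096  0.69   0.349  1.239] t 9.8167 F [ 0.9  0.3 -0.6] ee [ 0.4533 -0.1755  0.0772] tilt [-6.e-04 -3.e-04 -1.e+00]
[ 0.02267213 -0.01543433 -0.0339146 ]
```

Emit:
step_arm(xyz=[[0, 0, -0.1], [0, 0, -0.2], [0, 0, -0.3], [0, 0, -0.3]], delta_rot=[[0, 0, 0], [0, 0, 0], [0, 0, 0], [0, 0, 0]], gripper=[0.5, 0.5, 0.5, 0.5])

```text
clock: 10.15
ee_pos: [0.4539, -0.1753, 0.0869]
tcp_rot: [[-0.996, -0.084, 0.001], [-0.084, 0.996, -0.0], [-0.001, -0.0, -1.0]]
force: [0.1, 0.0, -1.2]
width: 0.705
gripper_force: 107.4
```

```bash
python3 -c "
from h import *
go([.455,-.1755,.118]); print(arm.observe()['wrist_torque'])"
```

```text
xyz [-0.035 -0.011 -1.036] n 0.7454551314706949 toolyaw -175.19 q [ 0.477  0.78  -0.331  2.091  0.675  0.374  1.252] t 10.15 F [ 0.1  0.  -1.2] ee [ 0.4539 -0.1753  0.0869] tilt [ 9.e-04 -1.e-04 -1.e+00]
[-0.031502   -0.03973809 -0.01742409]
```

Emit:
step_arm(xyz=[[0, 0, -0.15], [0, 0, -0.4], [0, 0, -0.65], [0, 0, -0.9], [0, 0, -1.0], [0, 0, -1.0], [0, 0, -1.0], [0, 0, -1.0]], delta_rot=[[0, 0, 0], [0, 0, 0], [0, 0, 0], [0, 0, 0], [0, 0, 0], [0, 0, 0], [0, 0, 0], [0, 0, 0]], gripper=[0.5, 0.5, 0.5, 0.5, 0.5, 0.5, 0.5, 0.5])

```text
clock: 10.82
ee_pos: [0.4534, -0.1752, 0.1163]
tcp_rot: [[-0.996, -0.084, -0.0], [-0.084, 0.996, 0.0], [0.0, 0.0, -1.0]]
force: [-0.7, 0.3, -0.1]
width: 0.699
gripper_force: 107.5
```

Run:
```python
from h import *
go([.455,-.1755,.118])
c=cam('side'); u=proj(c,[.455,-.175,.08])[0].astype(int)
cv2.imwrite('pics/end.png',cv2.resize(c['pixels'][u[1]-35:u[1]+25,u[0]-40:u[0]+40,::-1],(800,600),interpolation=cv2.INTER_CUBIC))
for q in('lid_mid','jar_mid'):
    for d in arm.place_of('side',q): print(q,d['confidence'],world(c,d['point']))
```

```text
xyz [-0.051 -0.015 -0.058] n 0.05652493696885405 toolyaw -175.19 q [ 0.518  0.731 -0.395  2.073  0.625  0.455  1.296] t 10.8167 F [-0.7  0.3 -0.1] ee [ 0.4534 -0.1752  0.1163] tilt [-3.e-04  1.e-04 -1.e+00]
lid_mid 0.6 [ 0.45209277 -0.17263227  0.13631048]
lid_mid 0.56 [0.4159209  0.42656388 0.00124712]
jar_mid 0.96 [ 0.45351106 -0.17586968  0.03453864]
jar_mid 0.75 [0.5163979  0.22432964 0.02016316]
jar_mid 0.7 [0.64162082 0.15871374 0.0190934 ]
jar_mid 0.6 [0.40772439 0.08742276 0.03230202]
```

View pics/end.png

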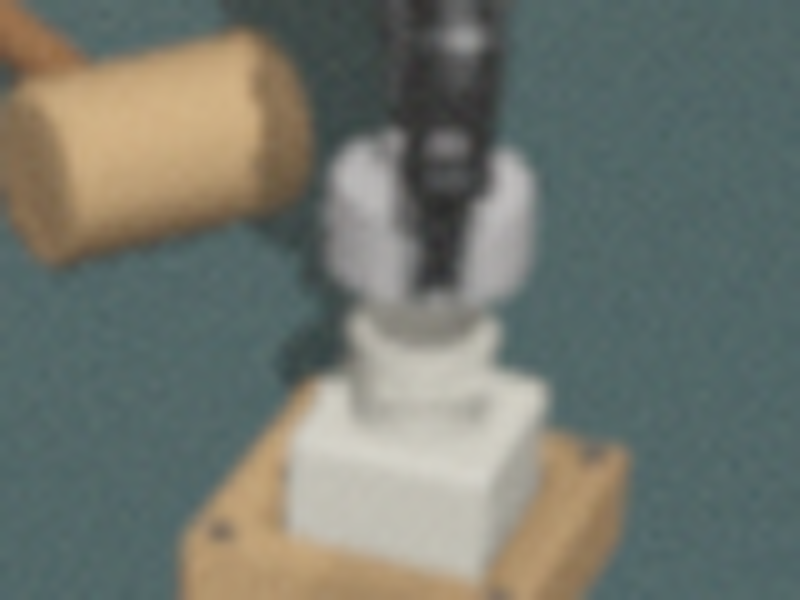

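The picture shows the lid level at (430,220), above the open neck at (425,320). The jar is still seated in the block, and the gap to the mouth is about 24 mm. Handing in.

```bash
python3 -c "
from workcell import arm
print(arm.finish_job())"
```

```text
the job is handed in; nothing more can be done
None
```

The job is handed in at about 11 s of the 38 s allowed: the jar is seated in the block, the lid is unscrewed and held level about 24 mm above the open mouth, and the four bystander things were not touched.

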